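# Dry run of the camera slider

### The arm

A 6-joint arm with a two-finger parallel gripper is mounted at the origin on the work surface. World frame = base frame: x ahead of the robot, y to its left, z up, the work surface at z = 0. Lengths are in m, angles in rad, forces in N, time in s.
With the tool pointing down it reaches from about 0.25 to 0.775 m from the base axis. Payload 4 kg.
Tool frame: the origin (TCP) lies on the centre line of the jaws, within the pads' length; the fingertips stand 19 mm ahead of it and the grasp point (between the pads) is the TCP; x points along the fingers, z is the direction in which the jaws open and shut, and the axes are right-handed (so a half turn about x gives the same grasp; the last joint's range is limited). The gripper opens to 94 mm and grips with 3 to 60 N. Pads are 16 mm wide; open, the fingers measure 119 mm over their backs; the gripper's body (75 mm by 177 mm) begins 78 mm behind the grasp point.
Start: joints at [1.153, 0.087, 1.371, -0, 1.684, -0.103], TCP at [0.17, 0.523, 0.225] pointing down, gripper open.
Joint ranges: [-3.1, 3.1], [-0.76, 2.03], [0.27, 2.55], [-1.08, 4.22], [0.17, 2.65], [-2.57, 2.57]. Speed limits (rad/s): [2.79, 2.79, 3.14, 3.14, 3.14, 3.14].

### API

Orientations are given as [roll, pitch, yaw] about the fixed x, y, z axes, in that order (R = Rz(yaw) Ry(pitch) Rx(roll)).
In Python, from bench import robot, snapshot, camera_params gives the robot as it stands.
- The arm moves only by the tool step_arm, never from a script. Its argument "motion" is text: rows parted by semicolons, each of 7 numbers parted by spaces: the opening in per cent of the stroke, from 0 (shut) to 100 (fully open), then the shift along the tool's x, y, z in cm, then the turn, a rotation vector about the tool's x, y, z in rad. A call has 1 to 20 rows; each row shifts and turns the commanded pose from where the row before left it, along the tool's axes as they then stand; what a row does not reach is not made up. A row lasts 1/12 s, in which the tool goes at most 41.7 mm and 7.16 degrees, less where a joint would pass 70% of its speed; a pose out of reach is approached as far as the arm can. A call with a gripper value outside its range is refused whole. The fingers move at their own pace and stop on an object; the grip force is fixed at half the most. Time passes only in rows, so rows that do not move let the fingers close. It gives the time, the measured TCP pose, the force and the opening at its end, in the units of the state.
- robot.get_obs(): the state, without advancing time (a new reading comes with each control period).
- snapshot(name): name is "scene" or "top" or "wrist"; returns the picture (480x640x3 uint8, red, green, blue); there is no depth.
- camera_params(name): a dict with "fx", "fy", "cx", "cy" (pixels), "R" (3x3) and "t" (3): a world point X has camera coordinates R X + t. Camera axes: x right, y down, z forward; pixel columns grow to the right and rows downward; lengths in m; the calibration is good to about 2 mm. A picture is of the moment at which its call begins: read the wrist's pose just before it. camera_params takes no time and is no camera call; for the wrist camera it gives the pose at the moment of the call.
- robot.close_job(): hands the job in, once; it reports no verdict.
The state is a dict: "time": time; "joint_positions": joint angles; "qvel": joint speeds; "joint_torque": joint torques, N m; "tool_pos": TCP position; "ee_rot": TCP orientation; "wrist_force": force on the tool from outside, world axes, zero at the start; "wrist_torque": the same for the moment, N m; "width": finger opening in m.
Only numpy, scipy, OpenCV 4.12 (cv2) and the standard library are available. Lean on these libraries where they do the work, as an engineer would, in place of code of your own. Each camera call takes 0.05 s, during which the arm holds its last target.

### The job

Give the camera slider its dry run before the camera goes on it. First put the gripper against the carriage's end and push it by hand slowly (about a hand's width a second or less) along the rails until it is fully home against the stop at the crank end; then take the hand off the carriage and push the crank's knob round clockwise (seen from above), through the heavy point in each turn, at an even pace of about half a turn a second or less and never letting it surge, until the carriage stands against the stop at the far end. Leave it there, and leave the other things on the sideboard where they are.

Things in the scene. Friction and masses are not known exactly. Their poses are not given: they have to be found in the camera images.
- slider: Desktop camera slider, fixed, 430 mm long: two black tubes (tops 50 mm up) between aluminium end blocks (112 mm wide, tops 54 mm up). Origin: on the sideboard's surface under its middle. Its y runs along the rails from the crank end (-) to the far end (+), x across, z up. Crank-end block: y = -230 to -170 mm; far block: 178 to 204 mm.
- carriage: Carriage on the tubes: plate 104 mm across, 80 mm along the rails, 56 to 72 mm up, with a 62 mm wide black clamp, as long, up to 92 mm. Origin: under its middle at the sideboard's height, axes as the slider's. In the slider's frame its y is -80 mm home at the crank-end stop, +130 mm at the far stop; it starts 110 to 195 mm out from home. Belted to the crank; by hand it takes 1 to 15 N.
- carriage_end (a point): Middle of the carriage's flat end face that looks towards the far end (away from the crank), 40 mm from the carriage's origin, 74 mm up: the face to push for sending the carriage home. Pushing it turns the crank backwards.
- crank_axis (a point): Top of the screw head on the crank's upright axis, 98 mm up, at y = -200 mm, x = 0 in the slider's frame. The crank arm (15 mm wide, top 94 mm up) turns about it.
- crank (a joint): Crank angle (rad), growing clockwise from above: 0 with the carriage home, 18.85 (3 turns, 70 mm of travel each) at the far stop. At whole turns the knob points to the slider's -x. The sprung belt tensioner makes it heavy once a turn: 1.6 N at the knob becomes about 3 N from 1.25 to 2.2 rad (+6.28, +12.57), then almost nothing until 3.1. Friction holds it where it is left.
- knob: Black upright knob, 19 mm in diameter, 38 mm tall, spinning freely on the end of the crank arm, 45 mm from the crank's axis. Origin: on its own axis at its foot, 94 mm up (it spans 94 to 132 mm), on top of the arm. It goes round with the crank; its yaw is of no account.
- dish: Matte black ceramic dish 132 mm across, 24 mm high, with two steel keys in it; loose bystander, origin under its centre.
- stapler: Chrome stapler 150 mm long (its y), 34 mm wide, about 50 mm high; loose bystander, origin under its centre.
- pot: Rounded terracotta pot with a succulent, 108 mm across, about 130 mm high with the plant; loose bystander, origin under its centre.
- paperweight: Clear glass dome paperweight 72 mm across, 48 mm high; loose bystander close behind the slider, origin under its centre.
- camera: Small black action camera 62 x 32 x 44 mm, waiting close behind the slider; loose bystander, origin under its centre.

How it is judged:
By the outcome, as a careful person would: the job done as asked, in the order asked, and still so for the second after the job is handed in, with the robot touching nothing.
It also fails if it takes over 72 s, if anything falls off the work surface, if the arm or the gripper's body presses on something with over 40 N, if the wrist force passes 120 N, or if a joint passes its speed limit or range.

## Working session

There is one attempt and no reset: what is moved stays moved. The work goes in short steps, Python scripts to look and compute and a tool call to move; the robot and the scene stay as the last step left them, time stands still between calls to the robot, and variables do not carry over. Pictures are saved under pics/ and viewed, and the job is handed in when it is done.

Besides the shell and the picture viewer there is one more tool, called after ">>>" in YAML: its name, and indented under it one key for each argument. step_arm: Moves the arm, as the interface text tells. Its arguments: {"type":"object","properties":{"motion":{"type":"string"}},"required":["motion"]}

```bash
ls; mkdir -p pics
python3 - <<'E'
from bench import robot, snapshot, camera_params
import cv2
o=robot.get_obs()
print({k:(v if not hasattr(v,'round') else v) for k,v in o.items()})
for n in ["scene","top","wrist"]:
    p=camera_params(n); print(n,p)
    cv2.imwrite(f"pics/{n}0.png",cv2.cvtColor(snapshot(n),cv2.COLOR_RGB2BGR))
E
```

```text
pics
{'time': 0.0, 'joint_positions': array([ 1.15289709e+00,  8.79497920e-02,  1.37223574e+00,  6.38310739e-06,
        1.68360228e+00, -1.03102768e-01]), 'qvel': array([-3.14486052e-04, -1.47573777e-03, -1.90262468e-03,  9.36144048e-04,
       -4.69611200e-04, -9.92080988e-05]), 'joint_torque': array([ 9.47430090e-04, -3.40177238e+01, -3.02430332e+01,  7.19532534e-02,
        3.27619747e-02, -1.46807288e-04]), 'tool_pos': array([0.17009042, 0.52250745, 0.22331638]), 'ee_rot': array([ 3.03559985,  1.56860116, -1.99158489]), 'wrist_force': array([ 0.27325395, -0.57205169,  0.21905054]), 'wrist_torque': array([-0.0195558 , -0.00476894, -0.00507435]), 'width': 0.09368050284479008}
scene {'fx': 545.0661244182688, 'fy': 545.0661244182688, 'cx': 324.35438373825883, 'cy': 227.92081081478773, 'R': array([[-0.67385613,  0.73867625, -0.01659267],
       [ 0.52445306,  0.46237156, -0.71495561],
       [-0.52044875, -0.4904793 , -0.69897293]]), 't': array([ 0.333089  , -0.23149825,  1.60348942])}
top {'fx': 617.3896020056625, 'fy': 617.3896020056625, 'cx': 321.9282639446569, 'cy': 229.44656202104494, 'R': array([[-0.01386527, -0.999894  ,  0.00444251],
       [-0.99695048,  0.01348296, -0.07686317],
       [ 0.07679512, -0.00549469, -0.99703175]]), 't': array([0.03667207, 0.53969027, 1.50059224])}
wrist {'fx': 369.4199151570416, 'fy': 369.4199151570416, 'cx': 317.49943322295223, 'cy': 238.79578737221277, 'R': array([[ 0.30949471,  0.95089945, -0.00180732],
       [ 0.92102511, -0.29929757,  0.24926636],
       [ 0.23648631, -0.0788112 , -0.96843328]]), 't': array([-0.54955443, -0.02648772,  0.38948742])}
```

View pics/top0.png

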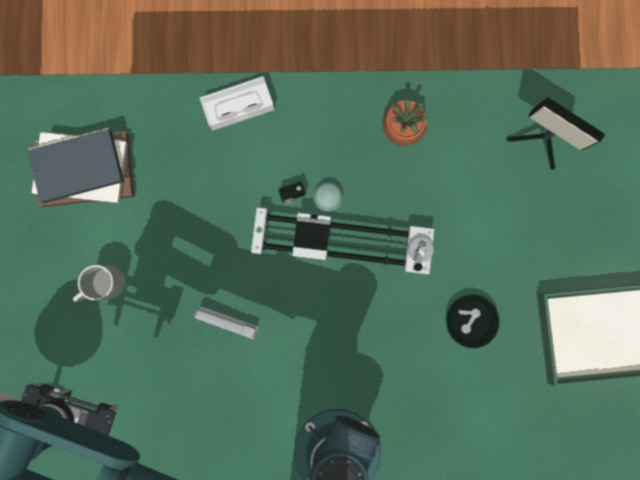

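View pics/scene0.png

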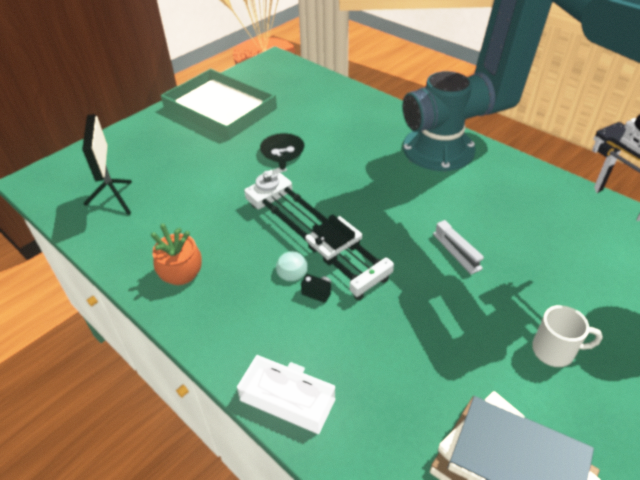

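View pics/wrist0.png

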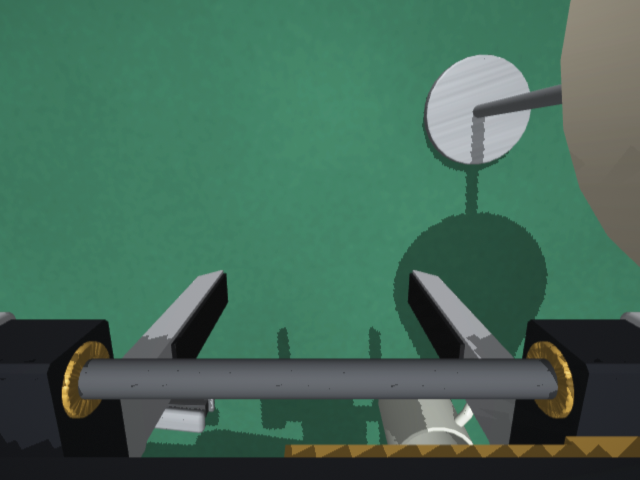

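Top view: slider from far block (259,231) to crank block (420,250), carriage at (312,236), knob about (418,267), camera (292,190) and paperweight (328,195) just behind. I'll enlarge the views to measure.

Run:
```python
import cv2
t=cv2.imread("pics/top0.png")[170:300,235:445]; cv2.imwrite("pics/top0c.png",cv2.resize(t,None,fx=3.8,fy=3.8,interpolation=cv2.INTER_CUBIC))
s=cv2.imread("pics/scene0.png")[155:305,235:405]; cv2.imwrite("pics/scene0c.png",cv2.resize(s,None,fx=4,fy=4,interpolation=cv2.INTER_CUBIC))
```

```text
(no output)
```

View pics/top0c.png

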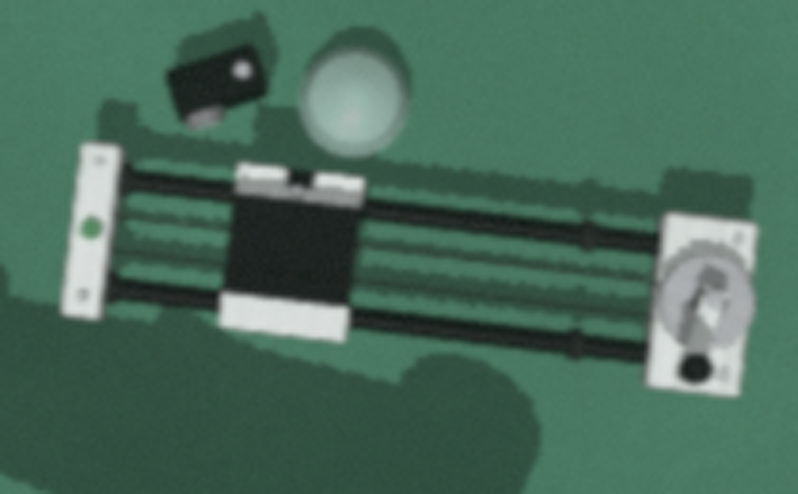

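View pics/scene0c.png

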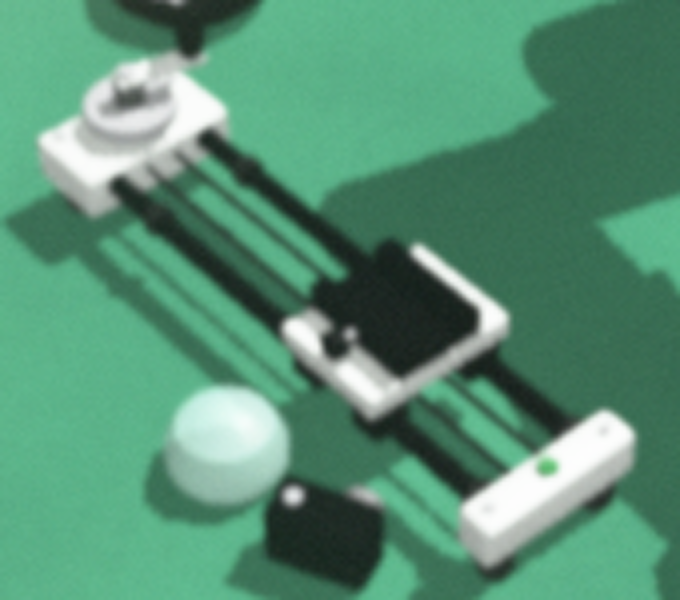

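```bash
cat > h.py <<'E'
import numpy as np, cv2
from scipy.optimize import least_squares
def ray(p,uv):
    uv=np.asarray(uv,float); d=np.array([(uv[0]-p['cx'])/p['fx'],(uv[1]-p['cy'])/p['fy'],1]); R=np.array(p['R']); return -R.T@np.array(p['t']), R.T@d
def onz(p,uv,z):
    c,d=ray(p,uv); return c+d*(z-c[2])/d[2]
def tri(obs):
    A=np.zeros((3,3));b=np.zeros(3)
    for p,uv in obs:
        c,d=ray(p,uv);d=d/np.linalg.norm(d);M=np.eye(3)-np.outer(d,d);A+=M;b+=M@c
    X=np.linalg.solve(A,b); return X,[np.linalg.norm(np.cross(X-ray(p,uv)[0],ray(p,uv)[1]))/np.linalg.norm(ray(p,uv)[1]) for p,uv in obs]
E
python3 - <<'E'
from h import *; from bench import camera_params
T=camera_params("top");S=camera_params("scene")
tc=lambda x,y:(235+(x+.5)/3.8-.5,170+(y+.5)/3.8-.5)
sc=lambda x,y:(235+(x+.5)/4-.5,155+(y+.5)/4-.5)
np.set_printoptions(precision=4,suppress=True)
loc=[];w=[]
for (x,y),l in [((81,144),(56,204)),((121,147),(56,178)),((102,319),(-56,178)),((61,314),(-56,204)),((663,212),(56,-170)),((757,225),(56,-230)),((742,396),(-56,-230)),((646,386),(-56,-170))]:
    w.append(onz(T,tc(x,y),.054)[:2]);loc.append(np.array(l)/1000)
w=np.array(w);loc=np.array(loc)
M,inl=cv2.estimateAffinePartial2D(loc,w)
print(M, "scale",np.hypot(M[0,0],M[1,0]),"yaw",np.arctan2(M[1,0],M[0,0]))
print((loc@M[:,:2].T+M[:,2]-w)*1000)
R=M[:,:2]/np.hypot(M[0,0],M[1,0]);o=w.mean(0)-R@loc.mean(0);print("origin",o)
c=np.array([onz(T,tc(*q),.072)[:2] for q in [(236,163),(367,178),(348,341),(219,325)]])
print("carriage local",(c-o)@R*1000, ((c-o)@R).mean(0))
X,e=tri([(T,tc(91,228)),(S,sc(546,467))]);print("green dot",X,e,(X[:2]-o)@R)
X,e=tri([(T,tc(299,182)),(S,sc(337,343))]);print("carr knob",X,e)
for nm,a,b in [("far corner +x far",(81,144),(462,508)),("far -x +y",(61,314),(634,428)),("crank block",(757,225),(42,145)),("crank -x-170",(646,386),(226,112)),("knobtop",(695,368),(190,30))]:
    X,e=tri([(T,tc(*a)),(S,sc(*b))]);print(nm,X,e,(X[:2]-o)@R)
k=onz(T,tc(695,368),.132);print("knob",k,(k[:2]-o)@R)
for n,q,z in [("cam",(217,83),.044),("pw",(354,103),.03)]:
    print(n,onz(T,tc(*q),z))
print("stapler",onz(T,(227,321),.05),"dish",onz(T,(472,319),.024))
E
```

```text
[[ 0.9865  0.1318  0.512 ]
 [-0.1318  0.9865 -0.0067]] scale 0.9952388218593449 yaw -0.13282509144607155
[[ 1.3081 -0.9649]
 [ 0.1386 -1.2135]
 [-1.1896  0.7847]
 [-1.2777  0.5516]
 [ 0.3709 -0.8368]
 [ 1.5468 -0.5301]
 [-0.8354  1.7467]
 [-0.0616  0.4624]]
origin [ 0.512  -0.0067]
carriage local [[ 52.2037 103.6305]
 [ 52.6057  20.8676]
 [-50.3088  20.6307]
 [-49.9658 101.7857]] [0.0011 0.0617]
green dot [0.5393 0.1816 0.056 ] [np.float64(0.00037501806991716236), np.float64(0.0003750180699171544)] [0.0021 0.1902]
carr knob [0.5642 0.0493 0.0827] [np.float64(0.00034719023315432315), np.float64(0.00034719023315441097)]
far corner +x far [0.5963 0.18   0.0705] [np.float64(0.008384627114601358), np.float64(0.008384627114601303)] [0.0588 0.1962]
far -x +y [0.4851 0.2006 0.0569] [np.float64(0.000453179662246125), np.float64(0.00045317966224611803)] [-0.0542  0.202 ]
crank block [ 0.5351 -0.2409  0.0471] [np.float64(0.001195592501713734), np.float64(0.0011955925017138806)] [ 0.0539 -0.2291]
crank -x-170 [ 0.4352 -0.1687  0.0517] [np.float64(0.0011424485495720761), np.float64(0.0011424485495719885)] [-0.0547 -0.1707]
knobtop [ 0.4442 -0.189   0.1138] [np.float64(0.00036791446627573856), np.float64(0.00036791446627587197)] [-0.0431 -0.1896]
knob [ 0.4442 -0.1863  0.132 ] [-0.0434 -0.187 ]
cam [0.6322 0.1017 0.044 ]
pw [0.6199 0.0138 0.03  ]
stapler [0.3217 0.2591 0.05  ] dish [ 0.3163 -0.3329  0.024 ]
```

```bash
cat >> h.py <<'E'
from scipy.spatial.transform import Rotation as Rot
O=np.array([0.512,-0.0067]);YAW=-0.1328
def RL(): c,s=np.cos(YAW),np.sin(YAW); return np.array([[c,-s],[s,c]])
def toW(l,z): return np.r_[O+RL()@np.array(l),z]
def toL(w): return RL().T@(np.array(w)[:2]-O)
def toolR(ob): return Rot.from_euler('xyz',ob['ee_rot'])
def targR(yaw=None):
    yaw=YAW if yaw is None else yaw
    X=np.array([np.cos(yaw),np.sin(yaw),0]);Y=np.array([-np.sin(yaw),np.cos(yaw),0])
    return Rot.from_matrix(np.c_[[0,0,-1],Y,X])
def delta(ob,pos):
    R=toolR(ob); d=R.inv().apply(np.array(pos)-ob['tool_pos'])*100
    rv=(R.inv()*targR()).as_rotvec(); return d,rv
np.set_printoptions(precision=4,suppress=True)
E
python3 - <<'E'
from h import *;from bench import robot
o=robot.get_obs();print(toolR(o).as_matrix());p=toW([0,.135],.225);print(p);print(delta(o,p))
E
```

```text
[[-0.0007 -0.9508  0.3097]
 [-0.0016  0.3097  0.9508]
 [-1.      0.0002 -0.0018]]
[0.5299 0.1271 0.225 ]
(array([ -0.1086, -46.4516, -26.464 ]), array([ 1.3887, -0.0016,  0.0011]))
```

>>> step_arm:
  motion: "0 0 -2.9 -1.65 0 0 0;0 0 -2.9 -1.65 0 0 0;0 0 -2.9 -1.65 0 0 0;0 0 -2.9 -1.65 0 0 0;0 0 -2.9 -1.65 0 0 0;0 0 -2.9 -1.65 0 0 0;0 0 -2.9 -1.65 0 0 0;0 0 -2.9 -1.65 0 0 0;0 0 -2.9 -1.65 0 0 0;0 0 -2.9 -1.65 0 0 0;0 0 -2.9 -1.65 0 0 0;0 0 -2.9 -1.65 0 0 0;0 0 -2.9 -1.65 0 0 0;0 0 -2.9 -1.65 0 0 0;0 0 -2.9 -1.65 0 0 0;0 0 -2.9 -1.65 0 0 0"

```text
time: 1.48
tool_pos: [0.5305, 0.1268, 0.2241]
ee_rot: [1.651, 1.57, 2.907]
wrist_force: [0.2, 0.9, -0.7]
width: 0.0002
```

>>> step_arm:
  motion: "0 0 0 0 0.116 0 0;0 0 0 0 0.116 0 0;0 0 0 0 0.116 0 0;0 0 0 0 0.116 0 0;0 0 0 0 0.116 0 0;0 0 0 0 0.116 0 0;0 0 0 0 0.116 0 0;0 0 0 0 0.116 0 0;0 0 0 0 0.116 0 0;0 0 0 0 0.116 0 0;0 0 0 0 0.116 0 0;0 0 0 0 0.113 0 0;0 0 0 0 0 0 0;0 0 0 0 0 0 0"

```text
time: 2.65
tool_pos: [0.5296, 0.1283, 0.2241]
ee_rot: [-2.986, 1.57, -3.116]
wrist_force: [-0.2, 0.5, 0.2]
width: 0.0005
```

Run:
```python
from h import *;from bench import *
o=robot.get_obs();print(o['time'],o['tool_pos'],toL(o['tool_pos']),o['wrist_force'],o['joint_positions']);print(delta(o,toW([0,.135],.225)))
np.save("wp.npy",camera_params("wrist"),allow_pickle=True)
im=snapshot("wrist");cv2.imwrite("pics/wrist1.png",cv2.cvtColor(im,cv2.COLOR_RGB2BGR))
```

```text
2.65 [0.5296 0.1283 0.2241] [-0.0004  0.1361] [-0.192   0.5302  0.237 ] [0.1335 0.0765 1.383  0.0001 1.6828 0.2637]
(array([-0.0913, -0.1116,  0.0435]), array([ 0.0027, -0.0007,  0.0001]))
```

View pics/wrist1.png

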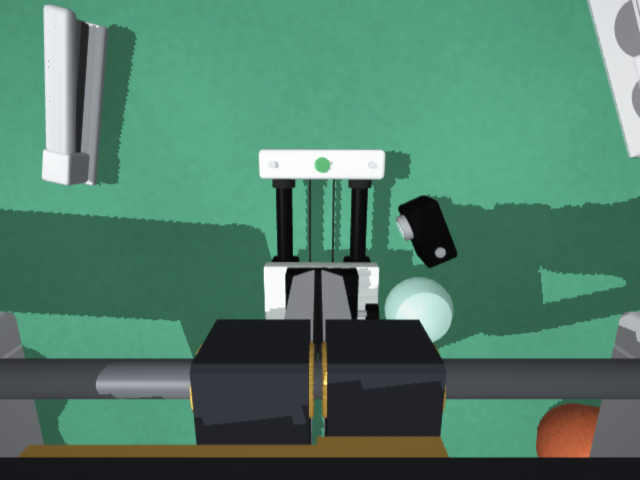

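Wrist view: far block top corners (260,151)–(383,178), green dot (322,165), carriage plate far edge at row ~264 (265..379); slider is square to the tool. Cross-check with rays.

Run:
```python
from h import *;from bench import *
W=np.load("wp.npy",allow_pickle=True).item();T=camera_params("top")
for uv,z in [((260,151),.054),((383,151),.054),((260,178.5),.054),((384,178.5),.054),((322,165),.054),((265,264.5),.072),((379,264.5),.072)]:
    print(uv,toL(onz(W,uv,z))*1000)
print(tri([(T,(235+91.5/3.8-.5,170+228.5/3.8-.5)),(W,(322,165))]))
print(tri([(T,(235+219.5/3.8-.5,170+325.5/3.8-.5)),(W,(265,264.5))]), "carriage corner")
```

```text
(260, 151) [-49.7924 202.311 ]
(383, 151) [ 56.9474 202.6112]
(260, 178.5) [-50.6406 178.6624]
(384, 178.5) [ 58.9403 178.9679]
(322, 165) [  4.0781 190.5311]
(265, 264.5) [-46.1537 104.7685]
(379, 264.5) [ 54.8796 105.0415]
(array([0.5404, 0.1819, 0.051 ]), [np.float64(0.0010309944209332565), np.float64(0.0010309944209334326)])
(array([0.4772, 0.1006, 0.0617]), [np.float64(0.0010828290761037995), np.float64(0.0010828290761037043)]) carriage corner
```

>>> step_arm:
  motion: "0 3 0 0.1 0 0 0;0 3 0 0.1 0 0 0;0 3 0 0 0 0 0;0 2.5 0 0 0 0 0;0 1.5 0 0 0 0 0;0 0.9 0 0 0 0 0;0 0 0 0 0 0 0;0 0 -0.5 0 0 0 0;0 0 -0.5 0 0 0 0;0 0 -0.4 0 0 0 0;0 0 -0.3 0 0 0 0"

```text
time: 3.62
tool_pos: [0.5304, 0.1106, 0.0871]
ee_rot: [0.199, 1.568, 0.066]
wrist_force: [0.2, 0.5, 0.0]
width: 0.0004
```

Run:
```python
from h import *;from bench import *
o=robot.get_obs();print(o['time'],o['tool_pos'],toL(o['tool_pos'])*1000,o['wrist_force'])
s=snapshot("scene")[155:305,235:405];cv2.imwrite("pics/scene1.png",cv2.cvtColor(cv2.resize(s,None,fx=4,fy=4,interpolation=cv2.INTER_CUBIC),cv2.COLOR_RGB2BGR))
```

```text
3.6167 [0.5304 0.1106 0.0871] [  2.6983 118.6585] [0.1949 0.507  0.0491]
```

View pics/scene1.png

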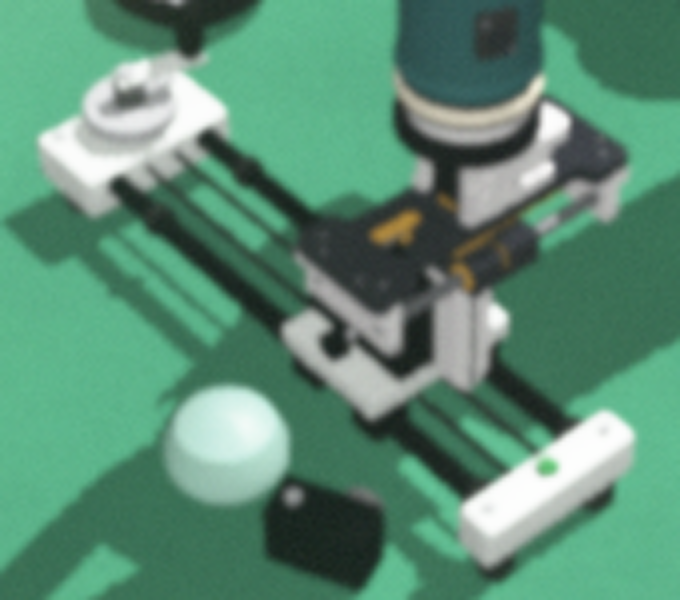

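Scene view: closed fingers stand just behind the carriage's far face, clear of the far block. Push now.

>>> step_arm:
  motion: "0 0 -0.2 0 0 0 0;0 0 -0.2 0 0 0 0;0 0 -0.2 0 0 0 0;0 0 -0.2 0 0 0 0;0 0 -0.3 0 0 0 0;0 0 -0.4 0 0 0 0;0 0 -0.4 0 0 0 0;0 0 -0.4 0 0 0 0;0 0 -0.4 0 0 0 0;0 0 -0.4 0 0 0 0;0 0 -0.4 0 0 0 0;0 0 -0.4 0 0 0 0;0 0 -0.4 0 0 0 0"

```text
time: 4.75
tool_pos: [0.5242, 0.0718, 0.0857]
ee_rot: [1.5, 1.564, 1.369]
wrist_force: [0.6, 8.5, 0.5]
width: 0.0001
```

```bash
cat > st.py <<'E'
from h import *;from bench import *
o=robot.get_obs();print(o['time'],o['tool_pos'],toL(o['tool_pos'])*1000,"F local",RL().T@o['wrist_force'][:2],o['wrist_force'][2],o['width'])
E
python3 st.py
```

```text
4.75 [0.5242 0.0718 0.0857] [ 1.6857 79.4405] F local [-0.5193  8.5523] 0.5177108098589733 0.00011447487996092996
```

>>> step_arm:
  motion: "0 0 -0.4 0 0 0 0;0 0 -0.4 0 0 0 0;0 0 -0.4 0 0 0 0;0 0 -0.4 0 0 0 0;0 0 -0.4 0 0 0 0;0 0 -0.4 0 0 0 0;0 0 -0.4 0 0 0 0;0 0 -0.4 0 0 0 0;0 0 -0.4 0 0 0 0;0 0 -0.4 0 0 0 0;0 0 -0.4 0 0 0 0;0 0 -0.4 0 0 0 0;0 0 -0.4 0 0 0 0;0 0 -0.4 0 0 0 0;0 0 -0.4 0 0 0 0;0 0 -0.4 0 0 0 0;0 0 -0.4 0 0 0 0;0 0 -0.4 0 0 0 0;0 0 -0.4 0 0 0 0"

```text
time: 6.33
tool_pos: [0.514, -0.0035, 0.0857]
ee_rot: [1.557, 1.563, 1.425]
wrist_force: [2.0, 11.7, 2.0]
width: 0.0006
```

```bash
python3 st.py
```

```text
6.3333 [ 0.514  -0.0035  0.0857] [1.5645 3.4475] F local [ 0.4364 11.898 ] 1.963286123485347 0.0006142302084845658
```

35 mm to go; slowing near the stop.

>>> step_arm:
  motion: "0 0 -0.4 0 0 0 0;0 0 -0.4 0 0 0 0;0 0 -0.4 0 0 0 0;0 0 -0.4 0 0 0 0;0 0 -0.4 0 0 0 0;0 0 -0.3 0 0 0 0;0 0 -0.3 0 0 0 0;0 0 -0.2 0 0 0 0;0 0 -0.2 0 0 0 0;0 0 -0.15 0 0 0 0"

```text
time: 7.17
tool_pos: [0.5097, -0.0353, 0.0856]
ee_rot: [1.599, 1.565, 1.467]
wrist_force: [1.2, 6.5, 1.3]
width: 0.0004
```

```bash
python3 st.py
```

```text
7.1667 [ 0.5097 -0.0353  0.0856] [  1.518  -28.6611] F local [0.359  6.6089] 1.3083621938925454 0.00042803857606758957
```

>>> step_arm:
  motion: "0 0 -0.15 0 0 0 0;0 0 -0.15 0 0 0 0;0 0 -0.15 0 0 0 0"

```text
time: 7.42
tool_pos: [0.5094, -0.0376, 0.0857]
ee_rot: [1.584, 1.56, 1.452]
wrist_force: [1.2, 15.5, 2.2]
width: 0.0006
```

>>> step_arm:
  motion: "0 0 -0.15 0 0 0 0;0 0 -0.15 0 0 0 0"

```text
time: 7.58
tool_pos: [0.5094, -0.0377, 0.0857]
ee_rot: [1.568, 1.554, 1.437]
wrist_force: [2.6, 21.3, 2.5]
width: 0.0002
```

```bash
python3 st.py
```

```text
7.5833 [ 0.5094 -0.0377  0.0857] [  1.4884 -31.0959] F local [-0.2458 21.4774] 2.526280508478514 0.00021397497817358276
```

Stopped dead at local y −31 with force rising: home. Now back off and lift.

>>> step_arm:
  motion: "0 0 0 0 0 0 0;0 0 0.4 0 0 0 0;0 0 0.6 0 0 0 0;0 0 1.0 0 0 0 0;0 0 1.0 0 0 0 0;0 -2 0 0 0 0 0;0 -3 0 0 0 0 0;0 -3 0 0 0 0 0;48 -3 0 0 0 0 0;48 -3 0 0 0 0 0;48 0 -2 -1 0 0 0;48 0 -3 -1 0 0 0;48 0 -3 -1 0 0 0;48 0 0 0 0 0 0;48 0 0 0 0 0 0"

```text
time: 8.83
tool_pos: [0.4719, -0.0917, 0.2256]
ee_rot: [0.401, 1.57, 0.265]
wrist_force: [0.9, 0.1, 1.4]
width: 0.0428
```

Run:
```python
exec(open('st.py').read())
np.save("wp2.npy",camera_params("wrist"),allow_pickle=True)
cv2.imwrite("pics/wrist2.png",cv2.cvtColor(snapshot("wrist"),cv2.COLOR_RGB2BGR))
t=cv2.cvtColor(snapshot("top"),cv2.COLOR_RGB2BGR);cv2.imwrite("pics/top2.png",t);cv2.imwrite("pics/top2c.png",cv2.resize(t[170:300,235:445],None,fx=3.8,fy=3.8,interpolation=cv2.INTER_CUBIC))
t=cv2.cvtColor(snapshot("scene"),cv2.COLOR_RGB2BGR);cv2.imwrite("pics/scene2.png",t);cv2.imwrite("pics/scene2c.png",cv2.resize(t[155:305,235:405],None,fx=4,fy=4,interpolation=cv2.INTER_CUBIC))
```

```text
8.8333 [ 0.4719 -0.0917  0.2256] [-28.5158 -89.5611] F local [0.8993 0.2089] 1.406831848503303 0.042787295556893624
```

View pics/wrist2.png

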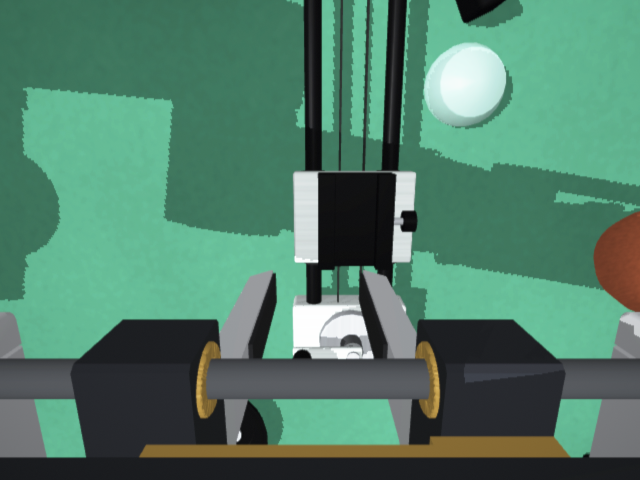

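View pics/top2c.png

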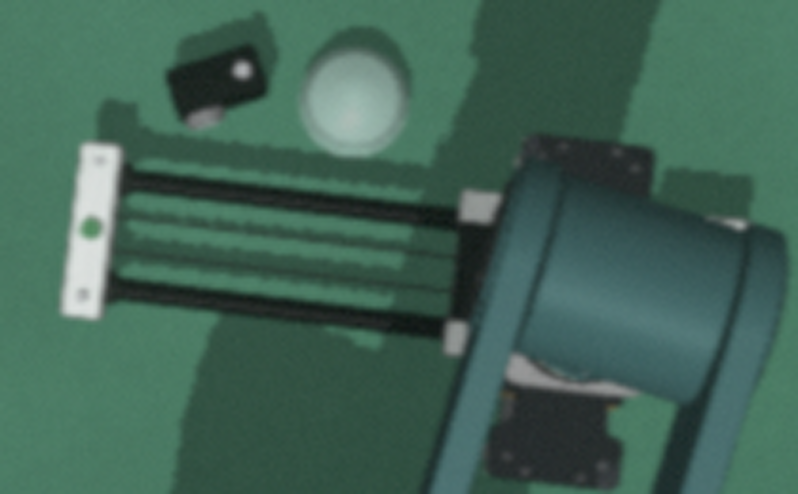

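View pics/scene2c.png

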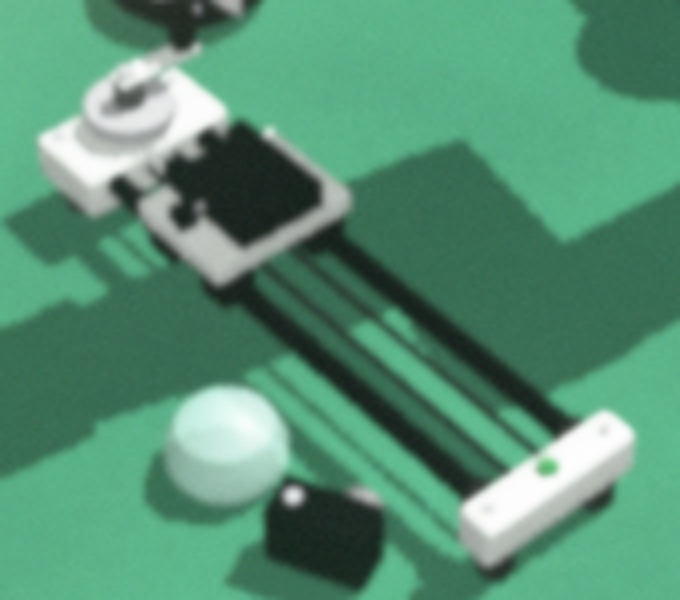

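Wrist view: carriage edge now at row 172 (294..415); scene view shows it against the crank-end block. Now view crank from further back.

>>> step_arm:
  motion: "48 0 -3.4 0 0 0 0;48 0 -3.4 0 0 0 0;48 0 -3.4 0 0 0 0;48 0 -3.4 0 0 0 0;48 0 -3.4 0 0 0 0;48 0 0 0 0 0 0;48 0 0 0 0 0 0"

```text
time: 9.57
tool_pos: [0.4499, -0.2598, 0.2247]
ee_rot: [2.263, 1.569, 2.129]
wrist_force: [0.4, 0.5, 0.1]
width: 0.0455
```

Run:
```python
exec(open('st.py').read())
np.save("wp3.npy",camera_params("wrist"),allow_pickle=True)
cv2.imwrite("pics/wrist3.png",cv2.cvtColor(snapshot("wrist"),cv2.COLOR_RGB2BGR))
W=np.load("wp2.npy",allow_pickle=True).item()
for uv in [(294,172),(415,172)]: print(toL(onz(W,uv,.072))*1000)
print(toL(onz(W,(303,355),.132))*1000)
```

```text
9.5667 [ 0.4499 -0.2598  0.2247] [ -27.9975 -259.1356] F local [0.3643 0.5524] 0.08868801961222494 0.04551060770422239
[-47.1154 -39.9062]
[ 54.0412 -40.2094]
[ -39.0999 -174.4035]
```

View pics/wrist3.png

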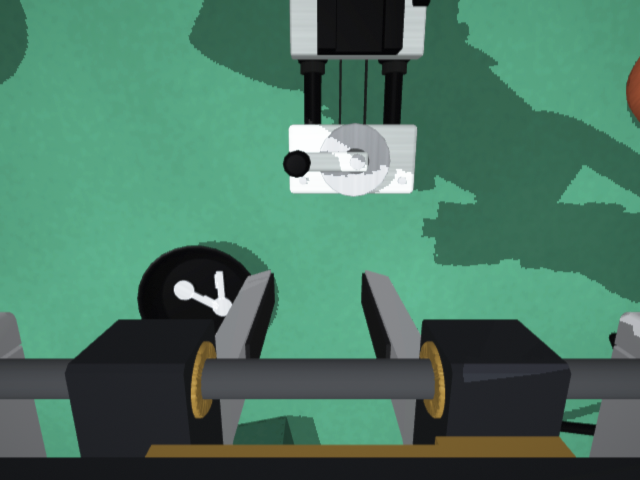

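Wrist view: knob top (296,163), axis screw ~(355,160), crank block (290,126)–(415,192), dish in the lower left at (195,290). A second wrist view for height.

>>> step_arm:
  motion: "48 0 2 -1 0 0 0;48 0 2 -1 0 0 0;48 0 0 0 0 0 0;48 0 0 0 0 0 0"

```text
time: 9.95
tool_pos: [0.4357, -0.2152, 0.2259]
ee_rot: [-0.28, 1.57, -0.41]
wrist_force: [-0.2, -0.1, -0.3]
width: 0.0449
```

Run:
```python
exec(open('st.py').read())
np.save("wp4.npy",camera_params("wrist"),allow_pickle=True)
im=cv2.cvtColor(snapshot("wrist"),cv2.COLOR_RGB2BGR);cv2.imwrite("pics/wrist4.png",im)
a=cv2.imread("pics/wrist3.png")[110:210,260:440];b=im[130:310,270:460]
cv2.imwrite("pics/w3c.png",cv2.resize(a,None,fx=4,fy=4,interpolation=cv2.INTER_CUBIC))
cv2.imwrite("pics/w4c.png",cv2.resize(b,None,fx=3,fy=3,interpolation=cv2.INTER_CUBIC))
```

```text
9.95 [ 0.4357 -0.2152  0.2259] [ -48.0477 -216.7693] F local [-0.1981 -0.1618] -0.2786448977965125 0.04486865881330132
```

View pics/w3c.png

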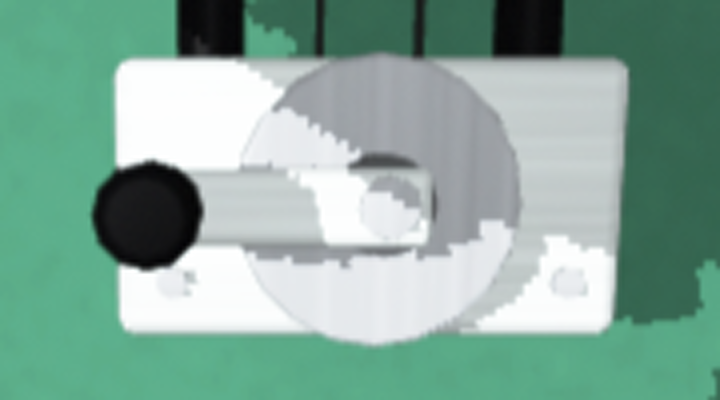

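View pics/w4c.png

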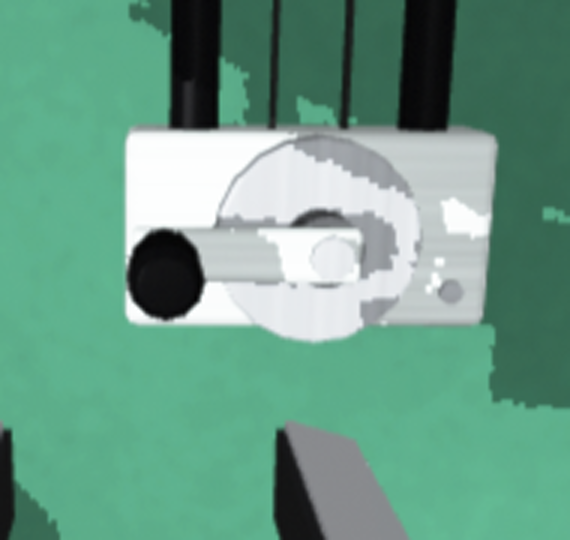

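Run:
```python
from h import *
A=np.load("wp3.npy",allow_pickle=True).item();B=np.load("wp4.npy",allow_pickle=True).item()
f=lambda x,y:(260+(x+.5)/4-.5,110+(y+.5)/4-.5);g=lambda x,y:(270+(x+.5)/3-.5,130+(y+.5)/3-.5)
for n,a,b,z in [("screw",(390,207),(333,259),.098),("knob",(148,217),(165,288),.132)]:
    X,e=tri([(A,f(*a)),(B,g(*b))]);print(n,X,toL(X)*1000,e)
    for P,uv in [(A,f(*a)),(B,g(*b))]: print(toL(onz(P,uv,z))*1000)
for c in [(115,58),(629,58),(612,333),(120,333)]: print(toL(onz(A,f(*c),.054))*1000)
for c in [(127,128),(497,130),(483,325),(128,323)]: print(toL(onz(B,g(*c),.054))*1000)
from bench import robot
print(delta(robot.get_obs(),toW([0,0],.1)))
```

```text
screw [ 0.4884 -0.2049  0.0978] [   2.8521 -199.5796] [np.float64(6.685514279304999e-06), np.float64(6.685514279504837e-06)]
[   2.8324 -199.566 ]
[   2.8025 -199.5353]
knob [ 0.4442 -0.1993  0.1316] [ -41.7146 -199.9066] [np.float64(0.0005154380212895999), np.float64(0.0005154380212895171)]
[ -41.2251 -199.6701]
[ -42.189 -200.048]
[ -52.0908 -170.1994]
[  57.7437 -170.3598]
[  57.7678 -229.1422]
[ -52.205  -228.9811]
[ -52.0245 -168.9063]
[  57.2393 -169.0837]
[  57.8656 -228.5064]
[ -51.7058 -228.2312]
(array([12.5732, 21.7504,  4.8306]), array([0.0027, 0.0011, 0.0005]))
```

Wrist triangulation: screw 97.8 mm up at local (2.9, −199.6), knob top 131.6 mm at (−42, −199.8); 45 mm apart and both heights fit. Crank is at 0. Move over and descend.

>>> step_arm:
  motion: "48 0 0.9 0.3 0 0 0;48 0 0.8 0.3 0 0 0;48 0 0 0 0 0 0;48 2.5 0 0 0 0 0;48 2.5 0 0 0 0 0;48 2 0 0 0 0 0;48 1.5 0 0 0 0 0;48 1.2 0 0 0 0 0;48 0.7 0 0 0 0 0;48 0 0 0 0 0 0;48 0 0 0 0 0 0"

```text
time: 10.92
tool_pos: [0.4436, -0.2013, 0.1217]
ee_rot: [-0.204, 1.571, -0.337]
wrist_force: [0.1, 0.6, 0.3]
width: 0.045
```

Run:
```python
exec(open('st.py').read())
t=cv2.cvtColor(snapshot("scene"),cv2.COLOR_RGB2BGR);cv2.imwrite("pics/scene4.png",cv2.resize(t[80:280,180:380],None,fx=3,fy=3,interpolation=cv2.INTER_CUBIC))
cv2.imwrite("pics/wrist5.png",cv2.cvtColor(snapshot("wrist"),cv2.COLOR_RGB2BGR))
```

```text
10.9167 [ 0.4436 -0.2013  0.1217] [ -42.0553 -201.9614] F local [0.0214 0.5689] 0.33423654368771943 0.04504218455186365
```

View pics/scene4.png

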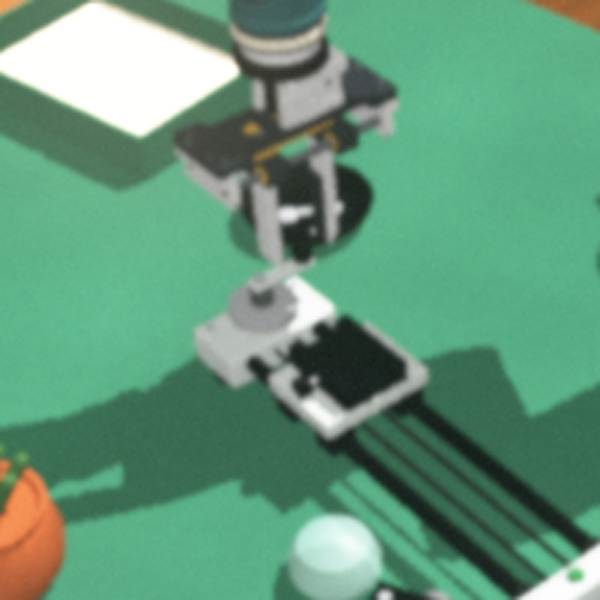

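View pics/wrist5.png

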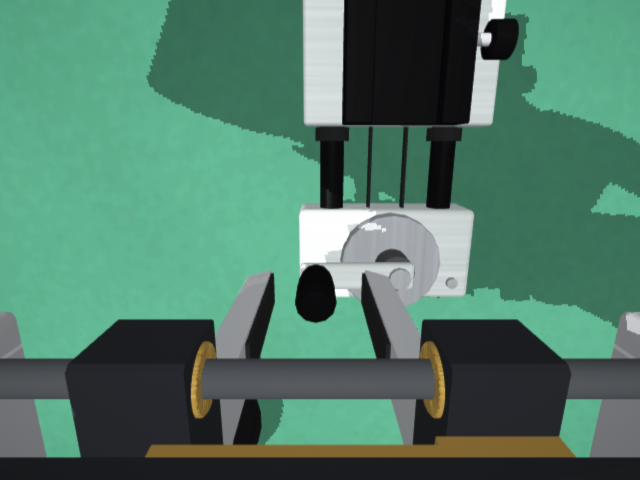

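Knob (316,293) sits centred between the jaws. Close on it.

>>> step_arm:
  motion: "48 0 0.2 0 0 0 0;10 0 0 0 0 0 0;10 0 0 0 0 0 0;10 0 0 0 0 0 0;10 0 0 0 0 0 0;10 0 0 0 0 0 0"

```text
time: 11.52
tool_pos: [0.4433, -0.1992, 0.1216]
ee_rot: [-3.1, 1.57, 3.051]
wrist_force: [-1.1, 0.7, 0.5]
width: 0.0182
```

```bash
python3 st.py
```

```text
11.5167 [ 0.4433 -0.1992  0.1216] [ -42.6054 -199.8525] F local [-1.1328  0.5492] 0.5060194283621201 0.018244401081948802
```

```bash
cat > circ.py <<'E'
import sys,numpy as np
from math import *
# args: list of angles deg -> rows, errors not accumulated
def rows(ang,R=4.5,bias=(0,0)):
    p=[0,0];out=[];a0=ang[0]
    for a in ang[1:]:
        tx=R*(cos(radians(a0))-cos(radians(a)));ty=R*(sin(radians(a))-sin(radians(a0)))
        dy=round(ty-p[1],2);dz=round(tx-p[0],2);p[1]+=dy;p[0]+=dz
        out.append(f"10 0 {dy:g} {dz:g} 0 0 0")
    print(";".join(out))
E
python3 - <<'E'
from circ import *
rows([0,3,8,14,22,31]+list(range(40,121,10)))
rows(list(range(120,311,10)))
E
```

```text
10 0 0.24 0.01 0 0 0;10 0 0.39 0.03 0 0 0;10 0 0.46 0.09 0 0 0;10 0 0.6 0.2 0 0 0;10 0 0.63 0.31 0 0 0;10 0 0.57 0.41 0 0 0;10 0 0.56 0.56 0 0 0;10 0 0.45 0.64 0 0 0;10 0 0.33 0.71 0 0 0;10 0 0.2 0.76 0 0 0;10 0 0.07 0.78 0 0 0;10 0 -0.07 0.78 0 0 0;10 0 -0.2 0.76 0 0 0;10 0 -0.33 0.71 0 0 0
10 0 -0.45 0.64 0 0 0;10 0 -0.55 0.56 0 0 0;10 0 -0.65 0.45 0 0 0;10 0 -0.71 0.33 0 0 0;10 0 -0.76 0.2 0 0 0;10 0 -0.78 0.07 0 0 0;10 0 -0.78 -0.07 0 0 0;10 0 -0.76 -0.2 0 0 0;10 0 -0.71 -0.33 0 0 0;10 0 -0.64 -0.45 0 0 0;10 0 -0.55 -0.56 0 0 0;10 0 -0.45 -0.64 0 0 0;10 0 -0.34 -0.71 0 0 0;10 0 -0.2 -0.76 0 0 0;10 0 -0.07 -0.78 0 0 0;10 0 0.07 -0.78 0 0 0;10 0 0.2 -0.76 0 0 0;10 0 0.34 -0.71 0 0 0;10 0 0.45 -0.64 0 0 0
```

First part, up to 60°, then check.

>>> step_arm:
  motion: "10 0 0.24 0.01 0 0 0;10 0 0.39 0.03 0 0 0;10 0 0.46 0.09 0 0 0;10 0 0.6 0.2 0 0 0;10 0 0.63 0.31 0 0 0;10 0 0.57 0.41 0 0 0;10 0 0.56 0.56 0 0 0;10 0 0.45 0.64 0 0 0"

```text
time: 12.18
tool_pos: [0.4719, -0.1629, 0.1216]
ee_rot: [-0.388, 1.57, -0.52]
wrist_force: [-0.9, -3.2, 1.4]
width: 0.018
```

```bash
cat >> st.py <<'E'
def crank(C=(2.4,-199.6)):
    d=toL(o['tool_pos'])*1000-np.array(C);r=np.hypot(*d);th=np.arctan2(d[1],-d[0]);F=RL().T@o['wrist_force'][:2]
    rh=np.array([-np.cos(th),np.sin(th)]);thh=np.array([np.sin(th),np.cos(th)])
    print("theta deg",np.degrees(th),"r",r,"F on tool: radial-out",F@rh,"tangential",F@thh)
E
python3 -c "
exec(open('st.py').read());crank()"
```

```text
12.1833 [ 0.4719 -0.1629  0.1216] [ -19.0246 -160.1375] F local [-0.448  -3.3237] 1.3921514940801567 0.01798996894331834
theta deg 61.50193369836928 r 44.90323204399141 F on tool: radial-out -2.7072539114870633 tangential -1.9795680543857423
```

Radius 44.9, forces ~3 N. Continue.

>>> step_arm:
  motion: "10 0 0.33 0.71 0 0 0;10 0 0.2 0.76 0 0 0;10 0 0.07 0.78 0 0 0;10 0 -0.07 0.78 0 0 0;10 0 -0.2 0.76 0 0 0;10 0 -0.33 0.71 0 0 0"

```text
time: 12.68
tool_pos: [0.5152, -0.169, 0.1215]
ee_rot: [2.928, 1.567, 2.795]
wrist_force: [-6.6, -1.4, 6.0]
width: 0.0182
```

```bash
python3 -c "
exec(open('st.py').read());crank()"
```

```text
12.6833 [ 0.5152 -0.169   0.1215] [  24.6204 -160.4997] F local [-6.3828 -2.3109] 6.049035226359289 0.01823477715249352
theta deg 119.60926346025049 r 44.97308857622003 F on tool: radial-out -5.162756962380276 tangential -4.4075117861643305
```

>>> step_arm:
  motion: "10 0 -0.45 0.64 0 0 0;10 0 -0.55 0.56 0 0 0;10 0 -0.65 0.45 0 0 0;10 0 -0.71 0.33 0 0 0;10 0 -0.76 0.2 0 0 0;10 0 -0.78 0.07 0 0 0;10 0 -0.78 -0.07 0 0 0;10 0 -0.76 -0.2 0 0 0;10 0 -0.71 -0.33 0 0 0"

```text
time: 13.43
tool_pos: [0.5245, -0.2316, 0.1216]
ee_rot: [1.573, 1.567, 1.441]
wrist_force: [-2.2, 3.3, 4.7]
width: 0.0184
```

```bash
python3 -c "
exec(open('st.py').read());crank()"
```

```text
13.4333 [ 0.5245 -0.2316  0.1216] [  42.1533 -221.2972] F local [-2.5832  2.992 ] 4.730598810846399 0.018400984996084082
theta deg -151.37452561750004 r 45.28901774292333 F on tool: radial-out -3.700860707139213 tangential -1.3887496543975322
```

>>> step_arm:
  motion: "10 0 -0.64 -0.45 0 0 0;10 0 -0.55 -0.56 0 0 0;10 0 -0.45 -0.64 0 0 0;10 0 -0.34 -0.71 0 0 0;10 0 -0.2 -0.76 0 0 0;10 0 -0.07 -0.78 0 0 0;10 0 0.07 -0.78 0 0 0;10 0 0.2 -0.76 0 0 0;10 0 0.34 -0.71 0 0 0;10 0 0.45 -0.64 0 0 0"

```text
time: 14.27
tool_pos: [0.4546, -0.2356, 0.1216]
ee_rot: [-0.771, 1.569, -0.904]
wrist_force: [3.7, 0.4, 1.9]
width: 0.0183
```

```bash
python3 -c "
exec(open('st.py').read());crank()
from circ import *
rows(list(range(310,421,10)));rows(list(range(420,571,10)));rows(list(range(570,671,10)))"
```

```text
14.2667 [ 0.4546 -0.2356  0.1216] [ -26.6102 -234.4886] F local [3.6211 0.8664] 1.9047057180224412 0.018293689920185
theta deg -50.25611057062947 r 45.37408331468528 F on tool: radial-out -2.9812989546837687 tangential -2.23036191862352
10 0 0.55 -0.55 0 0 0;10 0 0.65 -0.45 0 0 0;10 0 0.71 -0.34 0 0 0;10 0 0.76 -0.2 0 0 0;10 0 0.78 -0.07 0 0 0;10 0 0.78 0.07 0 0 0;10 0 0.76 0.2 0 0 0;10 0 0.71 0.34 0 0 0;10 0 0.64 0.45 0 0 0;10 0 0.55 0.55 0 0 0;10 0 0.45 0.64 0 0 0
10 0 0.33 0.71 0 0 0;10 0 0.2 0.76 0 0 0;10 0 0.07 0.78 0 0 0;10 0 -0.07 0.78 0 0 0;10 0 -0.2 0.76 0 0 0;10 0 -0.33 0.71 0 0 0;10 0 -0.45 0.64 0 0 0;10 0 -0.55 0.56 0 0 0;10 0 -0.65 0.45 0 0 0;10 0 -0.71 0.33 0 0 0;10 0 -0.76 0.2 0 0 0;10 0 -0.78 0.07 0 0 0;10 0 -0.78 -0.07 0 0 0;10 0 -0.76 -0.2 0 0 0;10 0 -0.71 -0.33 0 0 0
10 0 -0.64 -0.45 0 0 0;10 0 -0.56 -0.55 0 0 0;10 0 -0.45 -0.65 0 0 0;10 0 -0.33 -0.71 0 0 0;10 0 -0.2 -0.76 0 0 0;10 0 -0.07 -0.78 0 0 0;10 0 0.07 -0.78 0 0 0;10 0 0.2 -0.76 0 0 0;10 0 0.33 -0.71 0 0 0;10 0 0.45 -0.64 0 0 0
```

Exactly on track (309.7°). Continue through the second turn.

>>> step_arm:
  motion: "10 0 0.55 -0.55 0 0 0;10 0 0.65 -0.45 0 0 0;10 0 0.71 -0.34 0 0 0;10 0 0.76 -0.2 0 0 0;10 0 0.78 -0.07 0 0 0;10 0 0.78 0.07 0 0 0;10 0 0.76 0.2 0 0 0;10 0 0.71 0.34 0 0 0;10 0 0.64 0.45 0 0 0;10 0 0.55 0.55 0 0 0;10 0 0.45 0.64 0 0 0"

```text
time: 15.18
tool_pos: [0.4714, -0.1631, 0.1215]
ee_rot: [-2.611, 1.57, -2.743]
wrist_force: [-0.9, -3.3, 3.4]
width: 0.0181
```

```bash
python3 -c "
exec(open('st.py').read());crank()"
```

```text
15.1833 [ 0.4714 -0.1631  0.1215] [ -19.5137 -160.3593] F local [-0.4621 -3.4272] 3.3800363657120225 0.01805568521937014
theta deg 60.8191352317273 r 44.94490963524298 F on tool: radial-out -2.7669742155652073 tangential -2.0744576714857925
```

>>> step_arm:
  motion: "10 0 0.33 0.71 0 0 0;10 0 0.2 0.76 0 0 0;10 0 0.07 0.78 0 0 0;10 0 -0.07 0.78 0 0 0;10 0 -0.2 0.76 0 0 0;10 0 -0.33 0.71 0 0 0;10 0 -0.45 0.64 0 0 0;10 0 -0.55 0.56 0 0 0;10 0 -0.65 0.45 0 0 0;10 0 -0.71 0.33 0 0 0;10 0 -0.76 0.2 0 0 0;10 0 -0.78 0.07 0 0 0;10 0 -0.78 -0.07 0 0 0;10 0 -0.76 -0.2 0 0 0;10 0 -0.71 -0.33 0 0 0"

```text
time: 16.43
tool_pos: [0.5247, -0.2312, 0.1215]
ee_rot: [1.608, 1.567, 1.475]
wrist_force: [-0.5, 2.1, 5.6]
width: 0.018
```

```bash
python3 -c "
exec(open('st.py').read());crank()"
```

```text
16.4333 [ 0.5247 -0.2312  0.1215] [  42.2735 -220.8937] F local [-0.7761  2.0108] 5.595977464488069 0.01804309728772448
theta deg -151.896401689611 r 45.20306523854017 F on tool: radial-out -1.6318168092900713 tangential -1.408168085852188
```

>>> step_arm:
  motion: "10 0 -0.64 -0.45 0 0 0;10 0 -0.56 -0.55 0 0 0;10 0 -0.45 -0.65 0 0 0;10 0 -0.33 -0.71 0 0 0;10 0 -0.2 -0.76 0 0 0;10 0 -0.07 -0.78 0 0 0;10 0 0.07 -0.78 0 0 0;10 0 0.2 -0.76 0 0 0;10 0 0.33 -0.71 0 0 0;10 0 0.45 -0.64 0 0 0"

```text
time: 17.27
tool_pos: [0.4543, -0.2352, 0.1215]
ee_rot: [-0.522, 1.57, -0.655]
wrist_force: [3.1, 0.6, 3.7]
width: 0.0185
```

```bash
python3 -c "
exec(open('st.py').read());crank()"
```

```text
17.2667 [ 0.4543 -0.2352  0.1215] [ -26.9416 -234.1711] F local [2.9869 0.9852] 3.6850658504156035 0.018514181661457692
theta deg -49.67768661064663 r 45.34409437632234 F on tool: radial-out -2.6839439000711764 tangential -1.6397371279847395
```

Third turn.

>>> step_arm:
  motion: "10 0 0.55 -0.55 0 0 0;10 0 0.65 -0.45 0 0 0;10 0 0.71 -0.34 0 0 0;10 0 0.76 -0.2 0 0 0;10 0 0.78 -0.07 0 0 0;10 0 0.78 0.07 0 0 0;10 0 0.76 0.2 0 0 0;10 0 0.71 0.34 0 0 0;10 0 0.64 0.45 0 0 0;10 0 0.55 0.55 0 0 0;10 0 0.45 0.64 0 0 0"

```text
time: 18.18
tool_pos: [0.4712, -0.1632, 0.1215]
ee_rot: [-2.422, 1.569, -2.555]
wrist_force: [-0.7, -3.4, 5.3]
width: 0.0179
```

>>> step_arm:
  motion: "10 0 0.33 0.71 0 0 0;10 0 0.2 0.76 0 0 0;10 0 0.07 0.78 0 0 0;10 0 -0.07 0.78 0 0 0;10 0 -0.2 0.76 0 0 0;10 0 -0.33 0.71 0 0 0;10 0 -0.45 0.64 0 0 0;10 0 -0.55 0.56 0 0 0;10 0 -0.65 0.45 0 0 0;10 0 -0.71 0.33 0 0 0;10 0 -0.76 0.2 0 0 0;10 0 -0.78 0.07 0 0 0;10 0 -0.78 -0.07 0 0 0;10 0 -0.76 -0.2 0 0 0;10 0 -0.71 -0.33 0 0 0"

```text
time: 19.43
tool_pos: [0.5246, -0.2312, 0.1215]
ee_rot: [1.601, 1.568, 1.469]
wrist_force: [1.0, 2.8, 6.9]
width: 0.0184
```

```bash
python3 -c "
exec(open('st.py').read());crank()
from circ import *
rows([210]+list(range(220,331,10))+[339,346,352,356,360,363,366])"
```

```text
19.4333 [ 0.5246 -0.2312  0.1215] [  42.202  -220.8862] F local [0.6678 2.8839] 6.863356809475056 0.018409804586737563
theta deg -151.8620211530719 r 45.136440889899625 F on tool: radial-out -0.7711974012654293 tangential -2.857996250907843
10 0 -0.64 -0.45 0 0 0;10 0 -0.56 -0.55 0 0 0;10 0 -0.45 -0.65 0 0 0;10 0 -0.33 -0.71 0 0 0;10 0 -0.2 -0.76 0 0 0;10 0 -0.07 -0.78 0 0 0;10 0 0.07 -0.78 0 0 0;10 0 0.2 -0.76 0 0 0;10 0 0.33 -0.71 0 0 0;10 0 0.45 -0.64 0 0 0;10 0 0.56 -0.55 0 0 0;10 0 0.64 -0.45 0 0 0;10 0 0.64 -0.31 0 0 0;10 0 0.52 -0.16 0 0 0;10 0 0.46 -0.09 0 0 0;10 0 0.32 -0.04 0 0 0;10 0 0.31 -0.01 0 0 0;10 0 0.24 0.01 0 0 0;10 0 0.23 0.02 0 0 0
```

Go to 356° commanded, slowing, then inch to the stop.

>>> step_arm:
  motion: "10 0 -0.64 -0.45 0 0 0;10 0 -0.56 -0.55 0 0 0;10 0 -0.45 -0.65 0 0 0;10 0 -0.33 -0.71 0 0 0;10 0 -0.2 -0.76 0 0 0;10 0 -0.07 -0.78 0 0 0;10 0 0.07 -0.78 0 0 0;10 0 0.2 -0.76 0 0 0;10 0 0.33 -0.71 0 0 0;10 0 0.45 -0.64 0 0 0;10 0 0.56 -0.55 0 0 0;10 0 0.64 -0.45 0 0 0;10 0 0.64 -0.31 0 0 0;10 0 0.52 -0.16 0 0 0;10 0 0.46 -0.09 0 0 0;10 0 0.32 -0.04 0 0 0"

```text
time: 20.77
tool_pos: [0.443, -0.2016, 0.1215]
ee_rot: [3.052, 1.57, 2.919]
wrist_force: [0.9, -0.9, 5.4]
width: 0.0185
```

```bash
python3 -c "
exec(open('st.py').read());crank()"
```

```text
20.7667 [ 0.443  -0.2016  0.1215] [ -42.6109 -202.3712] F local [ 1.0326 -0.7677] 5.409697586843782 0.018488938083731577
theta deg -3.5230740885857212 r 45.09614643429729 F on tool: radial-out -0.9834944243179163 tangential -0.8297115039284306
```

>>> step_arm:
  motion: "10 0 0.31 -0.01 0 0 0;10 0 0.2 0 0 0 0;10 0 0.1 0 0 0 0"

```text
time: 21.02
tool_pos: [0.4434, -0.1984, 0.1216]
ee_rot: [-1.677, 1.565, -1.811]
wrist_force: [-0.6, -9.0, 4.7]
width: 0.0182
```

```bash
python3 -c "
exec(open('st.py').read());crank()"
```

```text
21.0167 [ 0.4434 -0.1984  0.1216] [ -42.6476 -199.0645] F local [ 0.6087 -8.9512] 4.7296233750122525 0.018169968604111738
theta deg 0.6810359826790621 r 45.05075997533125 F on tool: radial-out -0.7150213821348348 tangential -8.943336476651414
```

Stop reached (9 N tangential, crank no longer turning). Hold, release, and lift.

>>> step_arm:
  motion: "10 0 0.05 0 0 0 0;10 0 0 0 0 0 0;48 0 0 0 0 0 0;48 0 0 0 0 0 0;48 0 0 0 0 0 0;48 0 0 0 0 0 0;48 -1 0 0 0 0 0;48 -2 0 0 0 0 0;48 -3 0 0 0 0 0;48 -3 0 0 0 0 0;48 -3 0 0 0 0 0;48 0 -3 -3 0 0 0;48 0 -3 -3 0 0 0;48 0 -3 -3 0 0 0;48 0 -3 -3 0 0 0;48 0 0 0 0 0 0;48 0 0 0 0 0 0"

```text
time: 22.43
tool_pos: [0.3102, -0.298, 0.2421]
ee_rot: [0.111, 1.57, -0.027]
wrist_force: [0.3, -0.3, 0.1]
width: 0.0453
```

Run:
```python
exec(open('st.py').read())
cv2.imwrite("pics/wrist6.png",cv2.cvtColor(snapshot("wrist"),cv2.COLOR_RGB2BGR))
t=cv2.cvtColor(snapshot("top"),cv2.COLOR_RGB2BGR);cv2.imwrite("pics/top6.png",t);cv2.imwrite("pics/top6c.png",cv2.resize(t[170:300,235:445],None,fx=3.8,fy=3.8,interpolation=cv2.INTER_CUBIC))
t=cv2.cvtColor(snapshot("scene"),cv2.COLOR_RGB2BGR);cv2.imwrite("pics/scene6.png",t);cv2.imwrite("pics/scene6c.png",cv2.resize(t[155:305,235:405],None,fx=4,fy=4,interpolation=cv2.INTER_CUBIC))
```

```text
22.4333 [ 0.3102 -0.298   0.2421] [-161.4568 -315.4119] F local [ 0.2933 -0.2377] 0.1416028507920628 0.04531416251760532
```

View pics/top6c.png

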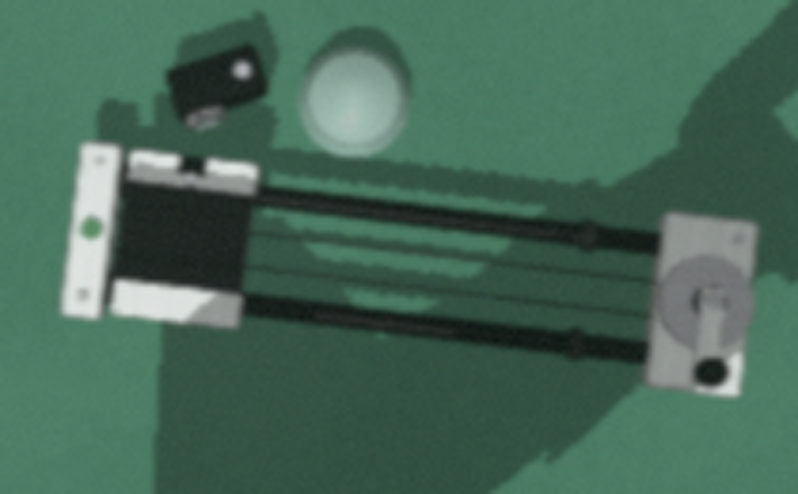

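View pics/scene6c.png

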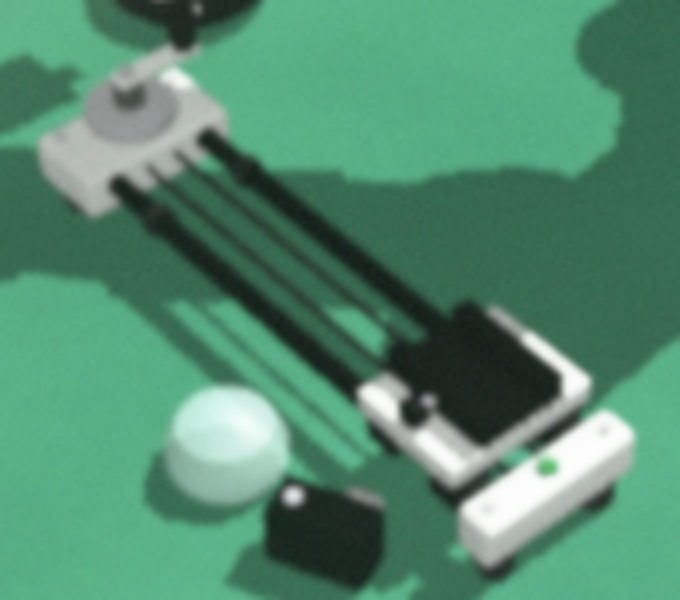

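View pics/top6.png

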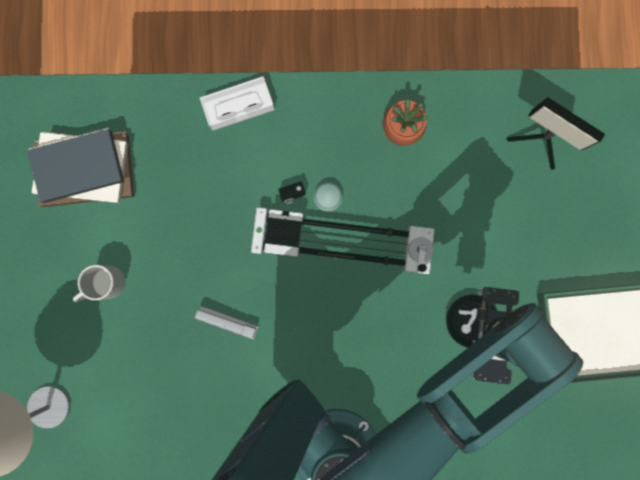

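Run:
```python
from h import *;from bench import *
T=camera_params("top");tc=lambda x,y:(235+(x+.5)/3.8-.5,170+(y+.5)/3.8-.5)
c=np.array([toL(onz(T,tc(*q),.072)) for q in [(130,151),(259,165),(240,328),(111,313)]])*1000;print(c,c.mean(0))
print(toL(onz(T,tc(711,372),.132))*1000)
a=cv2.imread("pics/top0.png").astype(int);b=cv2.imread("pics/top6.png").astype(int)
for n,(x0,y0,x1,y1) in dict(cam=(275,175,308,205),pw=(310,175,345,212),stapler=(190,298,262,342),pot=(380,80,430,150),dish=(444,290,500,350)).items(): print(n,np.abs(a-b)[y0:y1,x0:x1].mean())
```

```text
[[ 51.8092 170.5976]
 [ 52.686   89.1249]
 [-50.2516  88.5237]
 [-50.5262 169.637 ]] [  0.9293 129.4708]
[ -44.6794 -196.8049]
cam 6.551515151515152
pw 5.301158301158301
stapler 4.10753367003367
pot 2.525333333333333
dish 11.288789682539683
```

```bash
python3 -c "
from bench import robot
print(robot.close_job(), robot.get_obs()['time'])"
```

```text
the job is handed in; nothing more can be done
the job is handed in; nothing more can be done
```

The dry run is done and handed in: the carriage was pushed home by hand, then cranked clockwise three turns to the far stop, in about 22.5 s.

- **Push home:** I pushed the carriage's end face with closed fingers at about 5 cm/s. The push took about 7 to 12 N. At the end it stopped dead and the force rose to 21 N. The wrist view then put its end face at y = −40 mm, which is home.
- **Cranking:** I took the gripper off the carriage, took the freely spinning knob between the fingers and led it round at about a third of a turn a second. I held the knob rather than pushing it from behind, so it could not surge past the heavy point. At every check the crank angle was within about 2° of the commanded angle, with at most about 7 N sideways and 7 N upward at the wrist. I slowed into the far stop, where the force rose to 9 N along the knob's path.
- **Last checks:** With the hand clear, the top view put the carriage at y = 129.5 mm, against 130 mm at the far stop. The knob was back pointing to −x. In the top and scene pictures the bystanders look unmoved; the dish was partly under the gripper in the last top view.
- **Disagreements:** The wrist and top cameras differed by about 3 mm across the rails. For the crank I used the wrist's value, and the grip confirmed it. In the last top view the knob read about 3 mm further round than expected. The finger reading at the stop showed only about 0.5 mm.

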